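Put the aluminium tin away under the low bathroom rack

TASK

Put the flat aluminium tin away lengthwise under the low steel rack, into the open space beside the wooden case where there is room for it: slide it in along the marble, straight, and push it fully home against the rail at the back of the rack, then let go. Do not shove the case aside, and leave the soap pump, the cup and the nail clipper where they are.

Things in the scene. Friction and masses are not known exactly. Their poses are not given: they have to be found in the camera images.
- tin: Closed flat rectangular aluminium tin, loose, 135 mm long (its x) x 62 mm wide (its y) x 34 mm high, rounded edges, 150 to 310 g. Both ends are alike. Origin: centre of its underside; z up. It starts lying flat on the marble between the robot and the rack, roughly crosswise.
- rack: Low stainless steel rack fixed on the marble, 130 mm deep (x), 302 mm wide (y), 44 mm high, nothing on it. Origin: centre of its footprint, on the marble; x points from its open front (facing the robot) to its back, y along its width. Side cheeks 6 mm thick, inside faces at y = -145 and +145 mm. Four 10 mm slats along y form its top, underside 40 mm above the marble: 6 mm to spare over the tin.
- rack_front (a point): Middle of the lower front edge of the rack's first slat: 65 mm before the rack's origin (x = -65 mm in its frame), 40 mm above the marble. Axes as the rack's.
- rack_stop (a point): Middle of the front face of the low rail at the rack's back (x = +55 mm in its frame); the rail spans the width, 6 to 16 mm above the marble. With the tin home against it, the tin's centre is at x = -12.5 mm in the rack's frame and its near end stands out 15 mm in front of the first slat.
- case: Closed dark wooden grooming case, loose, 105 mm deep (x) x 130 mm wide (y) x 32 mm high, about 450 g. Origin: centre of its underside. It lies under the rack, square to it within 2 degrees, wholly behind the front edge, anywhere across the width. The wider space beside it, left or right, is at least 78 mm wide; the other is often too narrow for the tin. It must stay.
- pump: Blue soap pump with push dispenser, 64 mm diameter, 165 mm tall, loose, beside the rack. Origin: centre of its underside. Bystander.
- cup: White ceramic cup, 76 mm diameter, 95 mm tall, loose, beside the rack on the other side from the pump. Origin: centre of its underside. Bystander.
- clipper: Steel nail clipper, 80 mm long (its x), 14 mm wide, 13 mm high, lying loose on the marble to the left, nearer the robot than the rack. Origin: centre of its underside. Bystander.
There are look-alikes about, which are no part of the job. Of the things shaped like the tin, the aluminium one is meant.

How it is judged:
By the outcome, as a careful person would: the job done as asked, in the order asked, and still so for the second after the job is handed in, with the robot touching nothing.
It also fails if it takes over 51 s, if anything falls off the work surface, if the arm or the gripper's body presses on something with over 40 N, if the wrist force passes 120 N, or if a joint passes its speed limit or range.

ROBOT

A 6-joint arm with a two-finger parallel gripper is mounted at the origin on the work surface. World frame = base frame: x ahead of the robot, y to its left, z up, the work surface at z = 0. Lengths are in m, angles in degrees, forces in N, time in s.
With the tool pointing down it reaches from about 0.4 to 0.825 m from the base axis. Payload 7 kg.
Tool frame: the origin (TCP) lies midway between the tips of the shut fingers; the grasp point (between the pads) lies 19 mm behind it (ctrl.grip_point_offset is the distance from the TCP to the grasp point, in m); x points along the fingers, y is the direction in which the jaws open and shut, and the axes are right-handed (so a half turn about x gives the same grasp; the last joint's range is limited). The gripper opens to 88 mm and grips with 3 to 60 N. Pads are 19 mm wide; open, the fingers measure 130 mm over their backs; the gripper's body (78 mm by 193 mm) begins 47 mm behind the grasp point.
Start: joints at [89.731, 20.546, 0.682, 0, -70.136, -16.507], TCP at [0.195, 0.646, 0.227] pointing down, gripper open.
Joint ranges: [-176.03, 176.03], [-82.01, 121.73], [-58.28, 71.71], [-173.87, 95.51], [-174.79, -0.11], [-173.66, 173.66]. Speed limits (degrees/s): [136.94, 136.94, 172.46, 180, 180, 180].

INTERFACE

Orientations are given as [roll, pitch, yaw] about the fixed x, y, z axes, in that order (R = Rz(yaw) Ry(pitch) Rx(roll)).
In Python, from plant import ctrl gives the robot as it stands.
- The arm moves only by the tool drive_tool, never from a script. Its argument "plan" is a list of rows, each a list of 3 entries, a list of its own where there are three numbers: the shift along the tool's x, y, z in m, then the turn, a rotation vector about the tool's x, y, z in degrees, then the opening, from 0 (shut) to 1 (fully open). In form: [[[dx, dy, dz], [wx, wy, wz], grip], ...]. A call has 1 to 20 rows; each row is the pose to reach, as a shift and turn from the pose measured when the call began, along the tool's axes at that moment; what a row does not reach only later rows make up. A row lasts 1/12 s, in which the tool goes at most 41.7 mm and 7.16 degrees, less where a joint would pass 70% of its speed; a pose out of reach is approached as far as the arm can. A call with a gripper value outside its range is refused whole. The fingers move at their own pace and stop on an object; the grip force is fixed at half the most. Time passes only in rows, so rows that repeat a pose let the fingers close. It gives the time, the measured TCP pose, the force and the opening at its end, in the units of the state.
- ctrl.get_obs(): the state, without advancing time (a new reading comes with each control period).
- ctrl.snapshot(name): name is "side" or "top"; returns the picture (384x512x3 uint8, blue, green, red); there is no depth.
- ctrl.get_calibration(name): a dict with "fx", "fy", "cx", "cy" (pixels), "R" (3x3) and "t" (3): a world point X has camera coordinates R X + t. Camera axes: x right, y down, z forward; pixel columns grow to the right and rows downward; lengths in m; the calibration is good to about 2 mm. A picture is of the moment at which its call begins. get_calibration takes no time and is no camera call.
- ctrl.close_job(): hands the job in, once; it reports no verdict.
Trained networks look in the newest picture that a camera, given by its name, has taken for a name from the list of things; names that differ only in an ending like _2 or _b are one class to them, and where a whole thing is asked for, a point or a joint stands for the part that bears it (a point fixed in the world has none). Each returns a list of dicts, best first, with "confidence" (0 to 1); they miss things now and then, are a little off and sometimes report something else, mostly with a low value. They report only what shows in the picture. A call takes as long as a camera call. They do not tell look-alikes from the thing itself.
- ctrl.cut_out(camera, name): "pixels" (384x512 bool, what is visible of it) and "pixel" ([column, row] in pixels, amid what is visible of it).
- ctrl.landmark_of(camera, name): "pixel" ([column, row] in pixels: a listed point, or the origin of a listed thing).
The state is a dict: "clock": time; "joint_pos": joint angles; "qvel": joint speeds; "tau": joint torques, N m; "tool_pos": TCP position; "orientation": TCP orientation; "force": force on the tool from outside, world axes, zero at the start; "moment": the same for the moment, N m; "opening": finger opening in m.
Only numpy, scipy, OpenCV 4.12 (cv2) and the standard library are available. Lean on these libraries where they do the work, as an engineer would, in place of code of your own. Each camera call takes 0.05 s, during which the arm holds its last target. There are 200 camera calls.

## Working session

There is one attempt and no reset: what is moved stays moved. The work goes in short steps, Python scripts to look and compute and a tool call to move; the robot and the scene stay as the last step left them, time stands still between calls to the robot, and variables do not carry over. Pictures are saved under pics/ and viewed, about 8 in all and at most 12, crops included, and the job is handed in when it is done.

Besides the shell and the picture viewer there is one more tool, called after "Request:" by a JSON object that holds its "method" and its "body". drive_tool: Moves the arm, as the interface text tells. Its arguments: {"type":"object","properties":{"plan":{"type":"array","items":{"type":"array"}}},"required":["plan"]}

```bash
ls; mkdir -p pics; cat > h.py <<'E'
import numpy as np, cv2
from plant import ctrl
def ray(cam,px,z):
    c=ctrl.get_calibration(cam);R=np.array(c["R"]);t=np.array(c["t"])
    d=R.T@np.array([(px[0]-c["cx"])/c["fx"],(px[1]-c["cy"])/c["fy"],1]);o=-R.T@t
    return o+d*(z-o[2])/d[2]
E
python3 - <<'E'
from h import *
for n in("top","side"):
    im=ctrl.snapshot(n);cv2.imwrite(f"pics/{n}0.png",im)
    c=ctrl.get_calibration(n);R=np.array(c["R"]);print(n,c["fx"],(-R.T@np.array(c["t"])).round(3),R.round(2).tolist())
    for k in("tin","rack","case","pump","cup","clipper"):
        for r in ctrl.cut_out(n,k)[:3]:
            p=r["pixels"].astype(np.uint8);a=cv2.minAreaRect(cv2.findNonZero(p))
            print(k,round(r["confidence"],2),np.round(r["pixel"]),np.round(a[0]),np.round(a[1]),round(a[2]))
    for k in("rack_front","rack_stop","rack","tin","case"):
        print(k,[(round(r["confidence"],2),np.round(r["pixel"],1).tolist()) for r in ctrl.landmark_of(n,k)[:3]])
print(ctrl.get_obs())
E
```

```text
pics
top 456.0481481646187 [ 0.398 -0.009  1.201] [[-0.02, -1.0, -0.02], [-0.99, 0.02, -0.15], [0.15, 0.01, -0.99]]
tin 0.83 [419. 232.] [419. 234.] [57. 25.] 12
tin 0.73 [343. 238.] [346. 241.] [54. 27.] 67
tin 0.58 [226. 258.] [227. 257.] [54. 25.] 48
rack 0.96 [232. 164.] [235. 169.] [ 51. 118.] 83
case 0.67 [234. 170.] [235. 170.] [38. 50.] 82
case 0.35 [100. 247.] [100. 246.] [ 6. 29.] 24
pump 0.65 [108. 163.] [104. 162.] [43. 26.] 29
cup 0.83 [393. 158.] [395. 159.] [32. 36.] 90
clipper 0.73 [ 99. 244.] [100. 246.] [ 6. 31.] 21
rack_front [(0.9, [233.8, 195.0])]
rack_stop [(0.97, [231.0, 153.0]), (0.73, [115.6, 167.2])]
rack [(0.82, [234.5, 170.8]), (0.25, [102.5, 246.3])]
tin [(0.92, [226.2, 256.3]), (0.74, [113.8, 169.1]), (0.65, [413.6, 233.8])]
case [(0.97, [233.7, 172.1])]
side 488.69870231103073 [ 0.287 -0.985  0.88 ] [[0.97, -0.26, 0.0], [-0.16, -0.61, -0.78], [0.2, 0.75, -0.63]]
tin 0.94 [230. 274.] [226. 271.] [30. 61.] 62
tin 0.87 [250. 340.] [253. 338.] [64. 31.] 88
tin 0.55 [188. 195.] [189. 194.] [24. 50.] 50
rack 0.68 [281. 185.] [273. 185.] [96. 51.] 59
rack 0.64
[... 376 characters left out ...]
]), (0.73, [188.7, 198.8])]
case [(0.68, [268.6, 190.2])]
{'clock': 1.2, 'joint_pos': array([ 8.97319760e+01,  2.05465872e+01,  6.82773017e-01, -7.21595418e-04,
       -7.01361225e+01, -1.65077842e+01]), 'qvel': array([-0.03025762,  0.08666576, -0.00994708,  0.02635968, -0.06727298,
       -0.09572654]), 'tau': array([-4.53086777e-04, -5.82391298e+01,  2.93298197e+01,  7.00264424e+00,
        1.22167915e-02, -2.34203117e-05]), 'tool_pos': array([0.19482076, 0.64625534, 0.2265626 ]), 'orientation': array([ 11.1750513 ,  89.99931839, 174.39899791]), 'force': array([-0.27795494,  0.34813137,  0.23737441]), 'moment': array([ 0.00657232, -0.01663888,  0.07786047]), 'opening': 0.08757987379524149}
```

```bash
python3 -c "
import cv2,numpy as np
cv2.imwrite('pics/both.png',np.vstack([cv2.imread('pics/top0.png')])) "
```

```text
(no output)
```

View pics/top0.png

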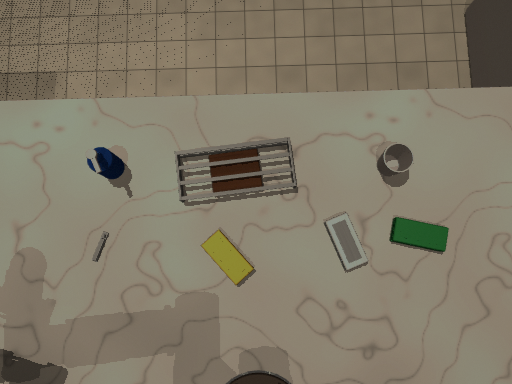

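View pics/side0.png

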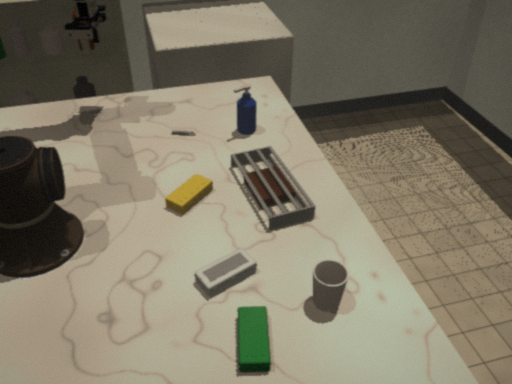

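Top image: the tin look-alikes are yellow (226,257), grey-white with a grey panel (346,241) and green (419,234). The grey one fits "aluminium". I'll confirm in a crop and measure at the same time.

```bash
cat > m.py <<'E'
from h import *
from scipy.optimize import minimize
def proj(cam,P):
    c=ctrl.get_calibration(cam);q=np.array(P)@np.array(c["R"]).T+np.array(c["t"])
    return np.c_[q[:,0]/q[:,2]*c["fx"]+c["cx"],q[:,1]/q[:,2]*c["fy"]+c["cy"]]
def box(x,y,yaw,L,W,z0,z1):
    a=np.radians(yaw);c,s=np.cos(a),np.sin(a)
    return [[x+c*u*L/2-s*v*W/2,y+s*u*L/2+c*v*W/2,z] for u,v in((-1,-1),(1,-1),(1,1),(-1,1)) for z in(z0,z1)]
def fit(masks,x0,L,W,H,bias=(0,0,0)):
    "masks: list of (cam,mask): fit silhouette of box by IoU"
    def cost(p):
        s=0
        for cam,m in masks:
            h=cv2.convexHull(proj(cam,box(*p,L,W,0,H)).astype(np.float32))
            r=np.zeros((384*4,512*4),np.uint8);cv2.fillConvexPoly(r,np.round((h+.5)*4*16).astype(np.int32),1,shift=4)
            M=cv2.resize(m.astype(np.uint8),None,fx=4,fy=4,interpolation=cv2.INTER_NEAREST)
            s+=1-(r&M).sum()/max(1,(r|M).sum())
        return s
    r=minimize(cost,x0,method="Nelder-Mead",options=dict(initial_simplex=np.array([x0]+[np.add(x0,d) for d in((.01,0,0),(0,.01,0),(0,0,6))]),xatol=1e-4,fatol=1e-4,maxiter=150))
    return r.x,r.fun
E
python3 - <<'E'
from m import *
im=[cv2.imread(f"pics/{n}0.png") for n in("top","side")]
T=ctrl.snapshot("top");S=ctrl.snapshot("side")
pick=lambda cam,p:min(ctrl.cut_out(cam,"tin"),key=lambda r:np.hypot(*np.subtract(r["pixel"],p)))["pixels"]
mt,ms=pick("top",(346,241)),pick("side",(228,272))
g=ray("top",(346,241),.034);print("guess",g)
for mm in([("top",mt)],[("side",ms)],[("top",mt),("side",ms)]):
    print("tin",min((fit(mm,[g[0],g[1],y],.135,.062,.034) for y in(20,-20,45)),key=lambda r:r[1]))
for k,z in(("rack_front",.04),("rack_stop",.011)):
    for n in("top","side"):
        print(k,n,[ray(n,r["pixel"],z).round(4) for r in ctrl.landmark_of(n,k)[:1]])
for n in("top","side"):
    for r in ctrl.cut_out(n,"rack")[:1]:
        g=ray(n,r["pixel"],.04); print("rack",n,fit([(n,cv2.morphologyEx(r["pixels"].astype(np.uint8),cv2.MORPH_CLOSE,np.ones((15,15))))],[.65,.04,5],.13,.302,.044))
    for k in("pump","cup","clipper"):
        print(k,n,[ray(n,r["pixel"],0).round(3) for r in ctrl.landmark_of(n,k)[:1]])
a=cv2.resize(T[130:215,165:305],None,fx=5.5,fy=5.5,interpolation=cv2.INTER_CUBIC)
b=cv2.resize(S[170:380,150:290],(114*2,171*2)) 
cv2.imwrite("pics/rk.png",a)
c1=cv2.resize(T[200:290,190:460],(780,260),interpolation=cv2.INTER_CUBIC);c2=cv2.resize(S[160:380,150:300],(225,330),interpolation=cv2.INTER_CUBIC)
o=np.zeros((595,780,3),np.uint8);o[:260]=c1;o[262:592,:225]=c2;o[262:262+330,235:780]=cv2.resize(a,(545,330));cv2.imwrite("pics/c.png",o)
E
```

```text
guess [ 0.43660225 -0.23424504  0.034     ]
tin (array([ 0.43785934, -0.23448398, 20.93625919]), np.float64(0.054038852593778386))
tin (array([ 0.43787683, -0.23494686, 21.17198754]), np.float64(0.04712726772005926))
tin (array([ 0.43808966, -0.23475495, 21.1429699 ]), np.float64(0.10339001127137104))
rack_front top [array([0.5645, 0.0306, 0.04  ])]
rack_front side [array([0.5634, 0.033 , 0.04  ])]
rack_stop top [array([0.6898, 0.0619, 0.011 ])]
rack_stop side [array([0.6867, 0.0688, 0.011 ])]
rack top (array([0.63231281, 0.04524152, 5.95021222]), np.float64(0.08059496050374415))
pump top [array([0.648, 0.37 , 0.   ])]
cup top [array([ 0.633, -0.35 ,  0.   ])]
clipper top [array([0.438, 0.399, 0.   ])]
rack side (array([0.63315172, 0.04486359, 5.56694035]), np.float64(0.10177507707965394))
pump side []
cup side [array([ 0.646, -0.363,  0.   ])]
clipper side [array([0.445, 0.393, 0.   ])]
```

View pics/c.png

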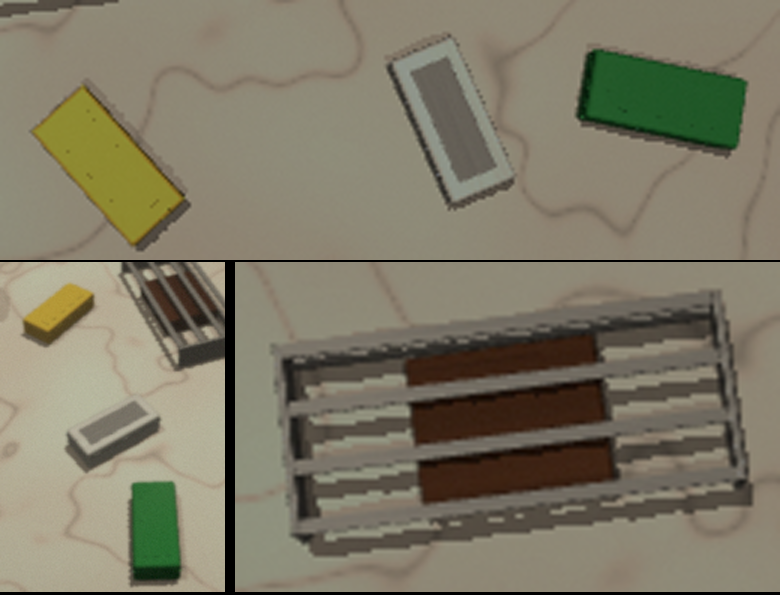

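The enlarged crop shows yellow and green with pores, like sponges. The one at (346,241) has bare grey metal with a brushed panel, so it is the aluminium tin: x 0.438, y -0.235, yaw 21°, agreed by both cameras. The case sits nearly in the middle under the rack, so I'll measure both gaps accurately.

```bash
python3 - <<'E'
from m import *
from scipy.spatial.transform import Rotation as Ro
T=ctrl.snapshot("top");S=ctrl.snapshot("side")
C=np.array([(295,536),(747,485),(718,291),(275,345)],float)
px=(C-[235,262])/3.893+[165,130]
P=np.array([ray("top",p,.044) for p in px]);print(P.round(4))
f=P[0]-P[1];b=P[3]-P[2];print("widths",np.linalg.norm(f),np.linalg.norm(b),"depth",np.linalg.norm(P[0]-P[3]),"yaw",np.degrees(np.arctan2(-f[0],f[1])),np.degrees(np.arctan2(-b[0],b[1])),"ctr",P.mean(0))
# brown pixels -> rack frame
for cam,im in(("top",T),("side",S)):
    i=im.astype(int);br=(i[...,2]>i[...,0]*1.7)&(i[...,2]<130)
    m=np.zeros(br.shape,bool)
    r=ctrl.cut_out(cam,"rack")[0]["pixels"];m[cv2.boundingRect(cv2.findNonZero(r.astype(np.uint8)))[1]:][:0]
    x,y,w,h=cv2.boundingRect(cv2.findNonZero(r.astype(np.uint8)));m[y:y+h,x:x+w]=br[y:y+h,x:x+w]
    c=P.mean(0)
    v,u=np.nonzero(m);W=np.array([ray(cam,(a,b_),.032) for a,b_ in zip(u,v)])
    yaw=np.radians(6);d=W-[.6325,.045,0];X=d[:,0]*np.cos(yaw)+d[:,1]*np.sin(yaw);Y=-d[:,0]*np.sin(yaw)+d[:,1]*np.cos(yaw)
    print(cam,len(u),"x",X.min(),X.max())
    for lo in np.arange(-.06,.06,.012):
        s=(X>=lo)&(X<lo+.012)
        if s.sum()>5:print(round(lo+.006,3),s.sum(),np.sort(Y[s])[[0,1,-2,-1]].round(4))
print(Ro.from_euler("xyz",ctrl.get_obs()["orientation"],degrees=True).as_matrix().round(3))
E
```

```text
[[ 0.5494  0.1851  0.044 ]
 [ 0.576  -0.1132  0.044 ]
 [ 0.7078 -0.0987  0.044 ]
 [ 0.6786  0.1985  0.044 ]]
widths 0.299499817339819 0.2986640648586296 depth 0.1298748124124542 yaw 5.092224790836799 5.615033503035679 ctr [0.62795979 0.04294679 0.044     ]
top 1426 x -0.05510765376107971 0.0459410844899258
-0.054 131 [-0.0626 -0.0623  0.0629  0.0632]
-0.042 229 [-0.0643 -0.064   0.064   0.0643]
-0.03 178 [-0.0647 -0.0631  0.0634  0.0637]
-0.018 51 [-0.0623 -0.0597  0.0613  0.0639]
-0.006 221 [-0.0636 -0.0633  0.0633  0.0636]
0.006 223 [-0.0643 -0.0628  0.0646  0.0649]
0.018 36 [-0.0631 -0.0524  0.0608  0.0634]
0.03 185 [-0.0633 -0.063   0.0636  0.0639]
0.042 172 [-0.0636 -0.0617  0.063   0.0633]
side 518 x -0.048689746273463584 0.04393106180818046
-0.042 126 [-0.087  -0.0861  0.0566  0.0576]
-0.03 93 [-0.0699 -0.0679  0.0559  0.0569]
-0.006 73 [-0.0649 -0.064   0.0566  0.0576]
0.006 115 [-0.0669 -0.0659  0.0556  0.057 ]
0.018 10 [-0.0472 -0.0381  0.046   0.0514]
0.03 28 [-0.0649 -0.0599  0.0532  0.0587]
0.042 69 [-0.0658 -0.0629  0.0567  0.0577]
[[ 0.    -0.289 -0.957]
 [ 0.    -0.957  0.289]
 [-1.    -0.     0.   ]]
```

```bash
cat > go.py <<'E'
import sys
from h import *
from scipy.spatial.transform import Rotation as Ro
# usage: go.py x y z yawY  -> shift/turn for TCP target; yawY = world angle of tool y
o=ctrl.get_obs();R=Ro.from_euler("xyz",o["orientation"],degrees=True);M=R.as_matrix()
print("t",o["clock"],"tcp",o["tool_pos"].round(4),"yawY",np.degrees(np.arctan2(M[1,1],M[0,1])).round(2),"open",round(o["opening"],4),"F",o["force"].round(1),"q",o["joint_pos"].round(0))
a=list(map(float,sys.argv[1:]))
for i in range(0,len(a),4):
    x,y,z,w=a[i:i+4];c,s=np.cos(np.radians(w)),np.sin(np.radians(w))
    G=np.array([[0,c,-0],[0,s,0],[-1,0,0]],float);G[:,2]=np.cross(G[:,0],G[:,1])
    print(a[i:i+4],"shift",(M.T@(np.array([x,y,z])-o["tool_pos"])).round(4),"turn",(R.inv()*Ro.from_matrix(G)).as_rotvec(degrees=True).round(2))
E
python3 go.py .5 .2 .2 -177
```

```text
t 2.2 tcp [0.1948 0.6463 0.2266] yawY -106.77 open 0.0876 F [ 0.3  0.1 -0.2] q [ 90.  21.   1.   0. -70. -17.]
[0.5, 0.2, 0.2, -177.0] shift [ 0.0266  0.3392 -0.421 ] turn [70.23  0.    0.  ]
```

Request:
{"method": "drive_tool", "body": {"plan": [[[0.03,0.339,-0.421],[70,0,0],1],[[0.03,0.339,-0.421],[70,0,0],1],[[0.03,0.339,-0.421],[70,0,0],1],[[0.03,0.339,-0.421],[70,0,0],1],[[0.03,0.339,-0.421],[70,0,0],1],[[0.03,0.339,-0.421],[70,0,0],1],[[0.03,0.339,-0.421],[70,0,0],1],[[0.03,0.339,-0.421],[70,0,0],1],[[0.03,0.339,-0.421],[70,0,0],1],[[0.03,0.339,-0.421],[70,0,0],1],[[0.03,0.339,-0.421],[70,0,0],1],[[0.03,0.339,-0.421],[70,0,0],1],[[0.03,0.339,-0.421],[70,0,0],1],[[0.03,0.339,-0.421],[70,0,0],1]]}}

```text
clock: 3.37
tool_pos: [0.5024, 0.195, 0.1961]
orientation: [159.1, 89.9, -107.9]
force: [0.0, 2.1, -0.6]
opening: 0.0877
```

```bash
python3 go.py .386 -.255 .1 111.1
```

```text
t 3.3667 tcp [0.5024 0.195  0.1961] yawY -177.05 open 0.0877 F [ 0.   2.1 -0.6] q [ 42.   9. -19.   0. -62. -39.]
[0.386, -0.255, 0.1, 111.1] shift [ 0.0968  0.1393 -0.4433] turn [ 7.185e+01 -8.000e-02  2.000e-02]
```

Request:
{"method": "drive_tool", "body": {"plan": [[[0.05,0.139,-0.443],[72,0,0],1],[[0.05,0.139,-0.443],[72,0,0],1],[[0.05,0.139,-0.443],[72,0,0],1],[[0.05,0.139,-0.443],[72,0,0],1],[[0.05,0.139,-0.443],[72,0,0],1],[[0.05,0.139,-0.443],[72,0,0],1],[[0.05,0.139,-0.443],[72,0,0],1],[[0.05,0.139,-0.443],[72,0,0],1],[[0.05,0.139,-0.443],[72,0,0],1],[[0.05,0.139,-0.443],[72,0,0],1],[[0.05,0.139,-0.443],[72,0,0],1],[[0.097,0.139,-0.443],[72,0,0],1],[[0.097,0.139,-0.443],[72,0,0],1],[[0.097,0.139,-0.443],[72,0,0],1],[[0.097,0.139,-0.443],[72,0,0],1]]}}

```text
clock: 4.62
tool_pos: [0.3864, -0.2547, 0.1002]
orientation: [-152.3, 89.9, -131.4]
force: [0.6, 1.3, 1.4]
opening: 0.0875
```

```bash
python3 - <<'E'
from h import *
a=ctrl.snapshot("top")[190:330,270:430];b=ctrl.snapshot("side")[190:330,150:310]
cv2.imwrite("pics/g.png",np.hstack([cv2.resize(i,(400,350),interpolation=cv2.INTER_CUBIC) for i in(a,b)]))
E
python3 go.py .3862 -.2548 .004 111.1
```

```text
t 4.7167 tcp [ 0.3877 -0.2543  0.1013] yawY 111.05 open 0.0877 F [ 0.1  0.8 -0.4] q [ -9.   8. -35.   0. -47. -60.]
[0.3862, -0.2548, 0.004, 111.1] shift [ 0.0973  0.0003 -0.0017] turn [-0.05  0.05  0.15]
```

View pics/g.png

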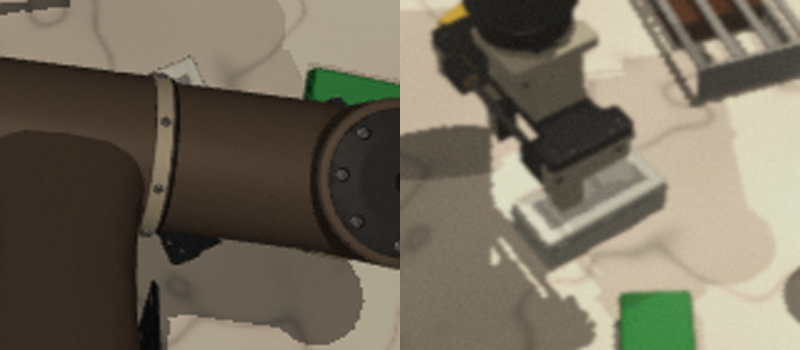

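Left pane: the arm hides the tin. Right pane: the gripper is poised over the tin's near end, square to it, with the green block well clear. I'll descend and close.

Request:
{"method": "drive_tool", "body": {"plan": [[[0.03,0,-0.002],[0,0,0],1],[[0.055,0,-0.002],[0,0,0],1],[[0.075,0,-0.002],[0,0,0],1],[[0.088,0,-0.002],[0,0,0],1],[[0.096,0,-0.002],[0,0,0],1],[[0.096,0,-0.002],[0,0,0],1],[[0.096,0,-0.002],[0,0,0],0.6],[[0.096,0,-0.002],[0,0,0],0.6],[[0.096,0,-0.002],[0,0,0],0.6],[[0.096,0,-0.002],[0,0,0],0.6],[[0.096,0,-0.002],[0,0,0],0.6],[[0.096,0,-0.002],[0,0,0],0.6],[[0.096,0,-0.002],[0,0,0],0.6],[[0.096,0,-0.002],[0,0,0],0.6]]}}

```text
clock: 5.88
tool_pos: [0.3865, -0.2553, 0.006]
orientation: [-60.1, 89.8, -39.1]
force: [-0.6, 2.2, 6.9]
opening: 0.0619
```

```bash
python3 - <<'E'
import numpy as np
a=np.radians(5.6);u=np.array([np.cos(a),np.sin(a)]);v=np.array([-u[1],u[0]])
r=np.array([.632,.0445])
for X in(-.16,-.0125-.012):print(X,"tin",r+X*u-.105*v,"grasp",r+(X-.0555)*u-.105*v)
E
python3 go.py .4163 -.082 .005 95.6
```

```text
-0.16 tin [ 0.48300982 -0.07561214] grasp [ 0.4277747  -0.08102799]
-0.0245 tin [ 0.61786313 -0.06238966] grasp [ 0.56262801 -0.06780551]
t 5.8833 tcp [ 0.3865 -0.2553  0.006 ] yawY 111.06 open 0.0619 F [-0.6  2.2  6.9] q [ -9.  17. -41.   0. -32. -60.]
[0.4163, -0.082, 0.005, 95.6] shift [0.0007 0.151  0.0901] turn [15.46  0.13  0.16]
```

```bash
python3 go.py .428 -.081 .006 95.6
```

```text
t 5.8833 tcp [ 0.3865 -0.2553  0.006 ] yawY 111.06 open 0.0619 F [-0.6  2.2  6.9] q [ -9.  17. -41.   0. -32. -60.]
[0.428, -0.081, 0.006, 95.6] shift [-0.0003  0.1477  0.1013] turn [15.46  0.13  0.16]
```

Request:
{"method": "drive_tool", "body": {"plan": [[[0,0.015,0.01],[2,0,0],0.4],[[0,0.03,0.02],[4,0,0],0.4],[[0,0.045,0.031],[6,0,0],0.4],[[0,0.06,0.041],[8,0,0],0.4],[[0,0.075,0.051],[10,0,0],0.4],[[0,0.09,0.062],[12,0,0],0.4],[[0,0.105,0.072],[13.5,0,0],0.4],[[0,0.12,0.082],[14.5,0,0],0.4],[[0,0.135,0.092],[15.5,0,0],0.4],[[0,0.148,0.101],[15.5,0,0],0.4],[[0,0.148,0.101],[15.5,0,0],0.4],[[0,0.148,0.101],[15.5,0,0],0.4],[[0,0.148,0.101],[15.5,0,0],0.4]]}}

```text
clock: 6.97
tool_pos: [0.4281, -0.0809, 0.006]
orientation: [-32.9, 89.7, -27.3]
force: [1.3, 1.7, 2.4]
opening: 0.0616
```

```bash
python3 - <<'E'
from h import *
a=ctrl.snapshot("top")[125:275,160:320];b=ctrl.snapshot("side")[130:290,160:330]
cv2.imwrite("pics/p.png",np.hstack([cv2.resize(i,(400,375),interpolation=cv2.INTER_CUBIC) for i in(a,b)]))
cv2.imwrite("pics/t1.png",ctrl.snapshot("top"));
E
python3 go.py .5626 -.0678 .006 95.6
```

```text
t 7.1167 tcp [ 0.428  -0.0812  0.006 ] yawY 95.52 open 0.0619 F [1.7 2.8 3.2] q [  16.   14.  -45.    0.  -31. -100.]
[0.5626, -0.0678, 0.006, 95.6] shift [0.0005 0.0004 0.1352] turn [-0.08  0.21  0.14]
```

View pics/p.png

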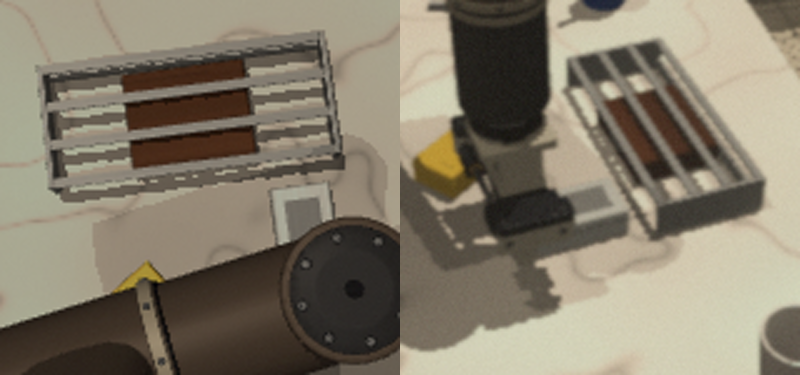

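Left pane: the tin's front, at columns 270–330, heads for the gap at 259–336 with about 8 mm spare each side, parallel to the case and cheek. Now the straight insertion.

Request:
{"method": "drive_tool", "body": {"plan": [[[0,0,0.01],[0,0,0],0.4],[[0,0,0.022],[0,0,0],0.4],[[0,0,0.034],[0,0,0],0.4],[[0,0,0.046],[0,0,0],0.4],[[0,0,0.058],[0,0,0],0.4],[[0,0,0.07],[0,0,0],0.4],[[0,0,0.08],[0,0,0],0.4],[[0,0,0.09],[0,0,0],0.4],[[0,0,0.1],[0,0,0],0.4],[[0,0,0.11],[0,0,0],0.4],[[0,0,0.12],[0,0,0],0.4],[[0,0,0.128],[0,0,0],0.4],[[0,0,0.134],[0,0,0],0.4],[[0,0,0.134],[0,0,0],0.4],[[0,0,0.134],[0,0,0],0.4]]}}

```text
clock: 8.37
tool_pos: [0.5612, -0.0683, 0.0061]
orientation: [-38.0, 89.8, -32.4]
force: [0.6, 0.1, -2.1]
opening: 0.0618
```

```bash
python3 - <<'E'
from h import *
a=ctrl.snapshot("top")[125:275,160:320];b=ctrl.snapshot("side")[130:290,160:330]
cv2.imwrite("pics/q.png",np.hstack([cv2.resize(i,(400,375),interpolation=cv2.INTER_CUBIC) for i in(a,b)]))
E
python3 go.py .4981 -.0743 .006 95.6
```

```text
t 8.4667 tcp [ 0.5608 -0.0684  0.0063] yawY 95.51 open 0.0621 F [-0.   0.6 -1.8] q [ 13.  24. -28.   0. -38. -98.]
[0.4981, -0.0743, 0.006, 95.6] shift [ 0.0002  0.0001 -0.063 ] turn [-0.09  0.17  0.13]
```

View pics/q.png

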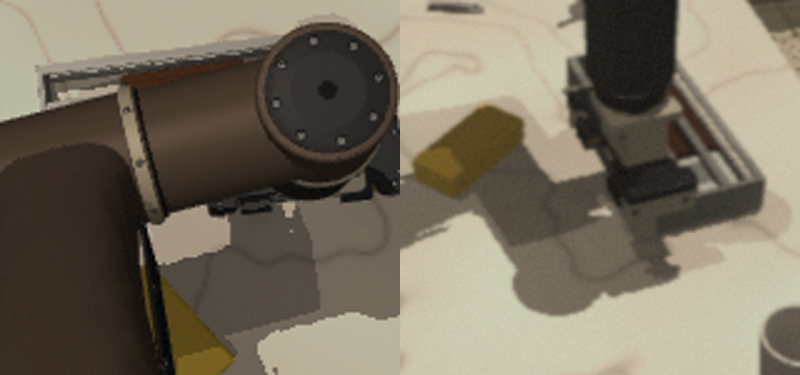

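Left pane: arm over the rack, case still visible. Right pane: tin well under, gripper just in front of the first slat, force about 0. I'll release, back off, shut and push home.

Request:
{"method": "drive_tool", "body": {"plan": [[[0,0,0],[0,0,0],0.85],[[0,0,0],[0,0,0],0.85],[[0,0,0],[0,0,0],0.85],[[0,0,0],[0,0,0],0.85],[[0,0,-0.02],[0,0,0],0.85],[[0,0,-0.045],[0,0,0],0.85],[[0,0,-0.06],[0,0,0],0.85],[[0,0,-0.06],[0,0,0],0],[[0,0,-0.06],[0,0,0],0],[[0,0,-0.06],[0,0,0],0],[[0,0,-0.06],[0,0,0],0],[[0,0,-0.06],[0,0,0],0],[[0,0,-0.06],[0,0,0],0],[[0,0,-0.06],[0,0,0],0],[[0,0,-0.06],[0,0,0],0],[[0,0,-0.06],[0,0,0],0],[[0,0,-0.06],[0,0,0],0]]}}

```text
clock: 9.88
tool_pos: [0.5011, -0.0741, 0.0061]
orientation: [-39.6, 89.8, -34.0]
force: [-0.4, 0.2, -0.1]
opening: 0.0135
```

```bash
python3 go.py .5608 -.0684 .006 95.6
```

```text
t 9.8833 tcp [ 0.5011 -0.0741  0.0061] yawY 95.51 open 0.0135 F [-0.4  0.2 -0.1] q [ 14.  20. -36.   0. -34. -99.]
[0.5608, -0.0684, 0.006, 95.6] shift [ 0.0003 -0.      0.06  ] turn [-0.09  0.16  0.13]
```

Request:
{"method": "drive_tool", "body": {"plan": [[[0,0,0.01],[0,0,0],0],[[0,0,0.02],[0,0,0],0],[[0,0,0.03],[0,0,0],0],[[0,0,0.034],[0,0,0],0],[[0,0,0.037],[0,0,0],0],[[0,0,0.039],[0,0,0],0],[[0,0,0.041],[0,0,0],0],[[0,0,0.043],[0,0,0],0],[[0,0,0.045],[0,0,0],0],[[0,0,0.047],[0,0,0],0],[[0,0,0.047],[0,0,0],0]]}}

```text
clock: 10.8
tool_pos: [0.5483, -0.0696, 0.0063]
orientation: [-36.4, 89.8, -30.9]
force: [-0.2, -0.2, -0.2]
opening: 0.0004
```

Request:
{"method": "drive_tool", "body": {"plan": [[[0,0,0.001],[0,0,0],0],[[0,0,0.002],[0,0,0],0],[[0,0,0.002],[0,0,0],0]]}}

```text
clock: 11.05
tool_pos: [0.5505, -0.0693, 0.0064]
orientation: [-34.0, 89.8, -28.4]
force: [-0.7, -0.6, -0.6]
opening: 0.0009
```

Request:
{"method": "drive_tool", "body": {"plan": [[[0,0,0.001],[0,0,0],0],[[0,0,0.0015],[0,0,0],0],[[0,0,0.0015],[0,0,0],0]]}}

```text
clock: 11.3
tool_pos: [0.5512, -0.0693, 0.0062]
orientation: [-49.5, 89.8, -44.0]
force: [-4.1, 0.9, 2.0]
opening: 0.0003
```

Request:
{"method": "drive_tool", "body": {"plan": [[[0,0,0.001],[0,0,0],0],[[0,0,0.001],[0,0,0],0],[[0,0,0.001],[0,0,0],0]]}}

```text
clock: 11.55
tool_pos: [0.5512, -0.0694, 0.0061]
orientation: [-83.6, 89.9, -78.1]
force: [-5.4, 0.6, 3.7]
opening: 0.0004
```

Request:
{"method": "drive_tool", "body": {"plan": [[[0,0,0.001],[0,0,0],0],[[0,0,0.001],[0,0,0],0],[[0,0,0.001],[0,0,0],0]]}}

```text
clock: 11.8
tool_pos: [0.5512, -0.0695, 0.006]
orientation: [-119.6, 89.8, -114.1]
force: [-6.2, 1.0, 2.9]
opening: 0.0004
```

Request:
{"method": "drive_tool", "body": {"plan": [[[0,0,0.002],[0,0,0],0],[[0,0,0.004],[0,0,0],0],[[0,0,0.004],[0,0,0],0]]}}

```text
clock: 12.05
tool_pos: [0.5512, -0.0698, 0.0053]
orientation: [-162.9, 89.5, -157.5]
force: [-13.3, 1.1, 8.8]
opening: 0.0001
```

Blocked firmly at 13 N with no advance, at 2 mm from the predicted home position. I'll back off and look.

Request:
{"method": "drive_tool", "body": {"plan": [[[0,0,-0.01],[0,0,0],0],[[-0.002,0,-0.03],[0,0,0],0],[[-0.01,0,-0.06],[0,0,0],0],[[-0.04,0,-0.09],[0,0,0],0],[[-0.08,0.02,-0.1],[0,0,0],0],[[-0.12,-0.02,-0.1],[0,0,0],0],[[-0.15,-0.06,-0.1],[0,0,0],0],[[-0.15,-0.1,-0.1],[0,0,0],0],[[-0.15,-0.14,-0.1],[0,0,0],0],[[-0.15,-0.18,-0.1],[0,0,0],0],[[-0.15,-0.22,-0.09],[0,0,0],0],[[-0.15,-0.25,-0.08],[0,0,0],0],[[-0.15,-0.25,-0.08],[0,0,0],0]]}}

```text
clock: 13.13
tool_pos: [0.4986, -0.3312, 0.1565]
orientation: [-142.0, 89.5, -136.7]
force: [1.0, 0.5, 1.0]
opening: 0.0004
```

```bash
python3 - <<'E'
from h import *
T=ctrl.snapshot("top");S=ctrl.snapshot("side");cv2.imwrite("pics/Tf.png",T)
a=T[130:215,165:305];b=S[140:240,220:325]
cv2.imwrite("pics/f.png",np.hstack([cv2.resize(a,(440,267),interpolation=cv2.INTER_CUBIC),cv2.resize(b,(280,267),interpolation=cv2.INTER_CUBIC)]))
for n in("top","side"):
    for r in ctrl.cut_out(n,"tin"):print(n,r["confidence"],r["pixel"])
    print([(r["confidence"],ray(n,r["pixel"],0).round(4)) for k in("tin","case","pump","cup","clipper") for r in ctrl.landmark_of(n,k)[:3]])
E
python3 go.py
```

```text
top 0.9 [422.1, 236.1]
top 0.9 [225.7, 257.2]
top 0.7 [235.8, 172.1]
top 0.58 [276.5, 165.5]
[(0.97, array([ 0.6321, -0.0601,  0.    ])), (0.83, array([0.4055, 0.0652, 0.    ])), (0.73, array([ 0.4525, -0.4231,  0.    ])), (0.84, array([0.6287, 0.0501, 0.    ])), (0.57, array([0.6495, 0.3717, 0.    ])), (0.56, array([0.4459, 0.4023, 0.    ]))]
side 0.88 [248.4, 340.1]
side 0.79 [190.2, 194.2]
side 0.65 [301.8, 201.3]
[(0.7, array([ 0.4445, -0.4211,  0.    ])), (0.68, array([0.4   , 0.0598, 0.    ])), (0.57, array([ 0.6318, -0.0669,  0.    ])), (0.54, array([0.6463, 0.3683, 0.    ])), (0.69, array([ 0.6472, -0.354 ,  0.    ])), (0.5, array([0.4322, 0.3947, 0.    ]))]
t 13.8333 tcp [ 0.4966 -0.3254  0.1568] yawY 95.46 open 0.0006 F [0.  0.1 0.3] q [-14.  16. -15.   0. -59. -71.]
```

View pics/f.png

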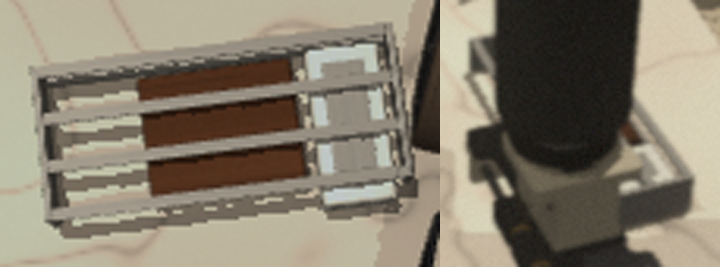

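Left pane: the tin lies parallel in the right gap with clearance on both sides, standing out a little in front of the first slat; the case is unmoved. The arm blocks the side view. Next I'll measure the stand-out (15 mm expected) and the case shift numerically.

```bash
python3 - <<'E'
from m import *
T=cv2.imread("pics/Tf.png");T0=cv2.imread("pics/top0.png")
def fr(im,m,z):
    v,u=np.nonzero(m);W=np.array([ray("top",p,z) for p in zip(u,v)]);a=np.radians(5.6);d=W-[.632,.0445,0]
    return d[:,0]*np.cos(a)+d[:,1]*np.sin(a),-d[:,0]*np.sin(a)+d[:,1]*np.cos(a)
for n,im in(("before",T0),("after",T)):
    i=im.astype(int);m=np.zeros(i.shape[:2],bool);m[130:215,165:305]=((i[...,2]>i[...,0]*1.7)&(i[...,2]<130))[130:215,165:305]
    X,Y=fr(im,m,.032);print(n,"case x",np.percentile(X,[0,.5,99.5,100]).round(4),"y",np.percentile(Y,[0,.5,99.5,100]).round(4))
i=T.astype(int)
# sample profile along rack x through tin's white rims and centre (rack y), at tin-top height
a=np.radians(5.6);g=cv2.cvtColor(T,cv2.COLOR_BGR2GRAY).astype(np.float32)
for y in(-.08,-.105,-.128):
    xs=np.arange(-.1,.08,.004);P=[[.632+x*np.cos(a)-y*np.sin(a),.0445+x*np.sin(a)+y*np.cos(a),.034] for x in xs]
    q=proj("top",P).astype(np.float32);val=cv2.remap(g,q[:,:1],q[:,1:],cv2.INTER_LINEAR)[:,0]
    print(y,[(int(round(x*1000)),int(v)) for x,v in zip(xs,val)])
h=cv2.resize(T[135:205,255:305],(571,800)[::1],interpolation=cv2.INTER_CUBIC);h=cv2.resize(h,(428,600))
cv2.imwrite("pics/z.png",h)
E
```

```text
before case x [-0.0545 -0.0541  0.0457  0.047 ] y [-0.0642 -0.0628  0.064   0.0654]
after case x [-0.0545 -0.054   0.0457  0.0467] y [-0.1723 -0.0635  0.0637  0.0646]
-0.08 [(-100, 181), (-96, 181), (-92, 124), (-88, 105), (-84, 81), (-80, 149), (-76, 194), (-72, 194), (-68, 115), (-64, 126), (-60, 142), (-56, 153), (-52, 191), (-48, 193), (-44, 194), (-40, 193), (-36, 194), (-32, 192), (-28, 107), (-24, 117), (-20, 140), (-16, 153), (-12, 192), (-8, 192), (-4, 193), (0, 193), (4, 194), (8, 193), (12, 106), (16, 115), (20, 141), (24, 153), (28, 191), (32, 192), (36, 193), (40, 192), (44, 194), (48, 191), (52, 87), (56, 111), (60, 140), (64, 142), (68, 161), (72, 155), (76, 165)]
-0.105 [(-100, 181), (-96, 180), (-92, 106), (-88, 102), (-84, 66), (-80, 145), (-76, 195), (-72, 195), (-68, 107), (-64, 118), (-60, 141), (-56, 134), (-52, 136), (-48, 134), (-44, 134), (-40, 136), (-36, 136), (-32, 136), (-28, 115), (-24, 119), (-20, 139), (-16, 137), (-12, 137), (-8, 137), (-4, 136), (0, 137), (4, 136), (8, 137), (12, 122), (16, 115), (20, 139), (24, 139), (28, 139), (32, 138), (36, 142), (40, 182), (44, 194), (48, 195), (52, 80), (56, 113), (60, 138), (64, 141), (68, 170), (72, 178), (76, 179)]
-0.128 [(-100, 134), (-96, 141), (-92, 79), (-88, 80), (-84, 67), (-80, 143), (-76, 193), (-72, 194), (-68, 165), (-64, 123), (-60, 139), (-56, 151), (-52, 192), (-48, 194), (-44, 193), (-40, 191), (-36, 192), (-32, 194), (-28, 104), (-24, 128), (-20, 139), (-16, 144), (-12, 193), (-8, 194), (-4, 193), (0, 192), (4, 191), (8, 193), (12, 105), (16, 113), (20, 138), (24, 140), (28, 192), (32, 195), (36, 193), (40, 194), (44, 194), (48, 194), (52, 85), (56, 121), (60, 137), (64, 140), (68, 177), (72, 180), (76, 180)]
```

View pics/z.png

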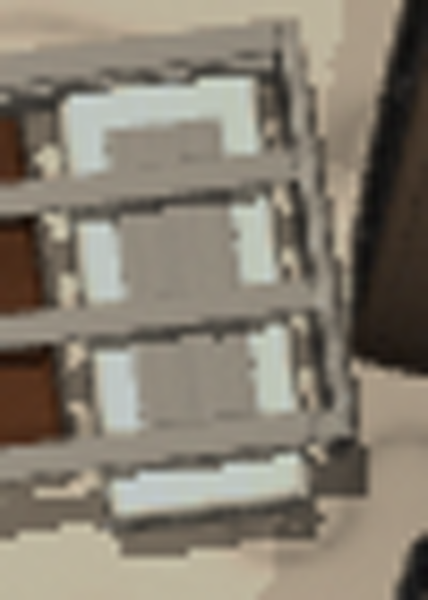

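The close crop shows the near edge straight across all three samples, at x ≈ -81 mm. The slats' visible front edges are at about -69, -29, +11 and +51, so the stand-out is about 12 mm to the rounded top edge. That is no more than the 15 mm that means home. The case extents are unchanged within 1 mm.

```bash
python3 -c "
from plant import ctrl
print(ctrl.get_obs()['force'],ctrl.close_job())"
```

```text
the job is handed in; nothing more can be done
[0.01134394 0.0572202  0.25485658] None
```

The aluminium tin is under the rack in the space to the right of the case, pushed home against the back rail. The gripper is clear of everything and the job is handed in at about 14 s on the robot's clock.

I gripped the tin near its near end, turned it square to the rack and slid it straight in along the marble until it was about 12 mm short of home. Then I released it and pushed it home with shut fingers.

**Last checks:**
- **Home against the rail:** the push stopped firmly at about 13 N with no further advance. The tin stands out about 12 mm to its rounded top edge, consistent with the 15 mm expected at home.
- **Straightness and clearance:** it lies parallel to the rack with clearance on both sides.
- **Case:** its extents match the first picture within about 1 mm. One stray pixel outlier came from elsewhere in the image.
- **Pump, cup and clipper:** the pump and cup were re-found within a few mm of where they started. The clipper readings differ by up to about 13 mm, which I take as network noise because the arm never went near it.

**Checks that failed or disagreed:**
- **Rack depth position:** my two estimates differed by about 4–5 mm. The push stopped about 2 mm before the point predicted from the farther one, and the slat edges in the last picture agree with the nearer one.
- **Side view:** in the last pictures the arm blocked most of it.

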